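# Proof-press a paint case's friction hinge and mark the verdict

## Robot

A 6-joint arm with a two-finger parallel gripper is mounted at the origin on the work surface. World frame = base frame: x ahead of the robot, y to its left, z up, the work surface at z = 0. Lengths are in m, angles in degrees, forces in N, time in s.
With the tool pointing down it reaches from about 0.4 to 0.825 m from the base axis. Payload 7 kg.
Tool frame: the origin (TCP) lies between the finger pads; the fingertips stand 17 mm ahead of it and the grasp point (between the pads) lies 2 mm behind it; x points along the fingers, y is the direction in which the jaws open and shut, and the axes are right-handed (so a half turn about x gives the same grasp; the last joint's range is limited). The gripper opens to 88 mm and grips with 3 to 60 N. Pads are 19 mm wide; open, the fingers measure 130 mm over their backs; the gripper's body (78 mm by 193 mm) begins 47 mm behind the grasp point.
Start: joints at [84.116, 20.546, 0.682, 0, -70.136, -16.507], TCP at [0.257, 0.624, 0.244] pointing down, gripper open.
Joint ranges: [-176.03, 176.03], [-82.01, 121.73], [-58.28, 71.71], [-173.87, 95.51], [-174.79, -0.11], [-173.66, 173.66]. Speed limits (degrees/s): [136.94, 136.94, 172.46, 180, 180, 180].

## Interface

Orientations are given as [roll, pitch, yaw] about the fixed x, y, z axes, in that order (R = Rz(yaw) Ry(pitch) Rx(roll)).
In Python, from plant import r gives the robot as it stands.
- The arm moves only by the shell command python3 -m jog 'ROWS' [FORCE]. ROWS is a JSON object of lists of equal length, an entry for each row: "fingers": the opening, from 0 (shut) to 1 (fully open); "dp": the shift along the tool's x, y, z in mm, a list of three; "twist": the turn about the tool's x in degrees. In form: {"fingers": [fingers, ...], "dp": [[dx, dy, dz], ...], "twist": [twist, ...]}. A call has exactly 5 rows; each row is the pose to reach, as a shift and turn from the pose measured when the call began, along the tool's axes at that moment; what a row does not reach only later rows make up. A row lasts 1/10 s, in which the tool goes at most 50 mm and 8.59 degrees, less where a joint would pass 70% of its speed; a pose out of reach is approached as far as the arm can. A call with a gripper value outside its range is refused whole. The fingers move at their own pace and stop on an object; FORCE is the grip in N (left out, the last holds). Time passes only in rows, so rows that repeat a pose let the fingers close, or fill a call up. It gives the time, the measured TCP pose, the force and the opening at its end, in the units of the state.
- r.get_state(): the state, without advancing time (a new reading comes with each control period).
- r.capture(name): name is "side" or "top" or "wrist"; returns a dict with "frame" (420x560x3 uint8, red, green, blue), "intrinsics" (3x3 intrinsics, pixels), "pose" (4x4, takes a point from camera to world coordinates). Camera axes: x right, y down, z forward; pixel columns grow to the right and rows downward; lengths in m; the calibration is good to about 2 mm. The wrist camera is an equidistant fisheye: a pixel r from the principal point sees the ray r / f radians off the axis. A picture is of the moment at which its call begins. There is no depth.
- r.close_job(): hands the job in, once; it reports no verdict.
The state is a dict: "time_s": time; "joints": joint angles; "qd": joint speeds; "joint_torque": joint torques, N m; "tcp_pos": TCP position; "eef_rot": TCP orientation; "contact_force": force on the tool from outside, world axes, zero at the start; "moment": the same for the moment, N m; "gripper_width": finger opening in m.
Only numpy, scipy, OpenCV 4.12 (cv2) and the standard library are available. Lean on these libraries where they do the work, as an engineer would, in place of code of your own. Each camera call takes 0.05 s, during which the arm holds its last target. There are 200 camera calls.

## Task

Test the lid hinge of the paint case on the green mat, leaving the waiting case shut and all other things in place: lift the lid by its bar to about half open (45 degrees), let go and see that it stays, then press down on its rubber roller with about 6 N, never more than 12 N. If the lid stands up to that, leave it half open and slide the black marker fully to the green end; if it gives way, keep pressing until it is fully shut and slide the marker fully to the red end.

Things in the scene. Friction and masses are not known exactly. Their poses are not given: they have to be found in the camera images.
- mat_test: green mat, 320 x 250 x 3 mm; the case on it is the one to test. Origin at the centre of its underside.
- mat_wait: brown card mat of the same size; the case on it is waiting and is left alone. Origin at the centre of its underside.
- case_a: paint case a: grey box 240 (x) x 200 (y) x 85 mm with a yellow lid, fixed to its mat (the mat's top is 3 mm above the table). Cases a and b look the same and either may stand on either mat; one has a sound hinge and one a slack hinge. Origin at the centre of the box's underside; +x points from the lid's bar handle (front) to its hinge (back).
- lid_a (a joint): lid angle of case a, rad: 0 shut, grows as the front is lifted. Lid 240 x 200 x 12 mm, 0.3 to 0.5 kg. Either hinge holds the lid where it is let go. Sound hinge: 10 N at the bar to lift; half open it yields only above 13 N straight down on the roller. Slack hinge: 4 N to lift; half open it yields at 2 to 4 N and sinks as long as it is pushed, until it meets the rigid box. (Approximate forces.)
- lid_a_hinge (a point): middle of the hinge axis of case a, at the back top edge of the box; the axis lies along the case's y. The frame turns with the lid: at angle t a point of the lid that lies r before the axis and h above the lid's underside is r cos t - h sin t before the axis and r sin t + h cos t above it.
- lid_a_bar (a point): middle of the steel bar handle of case a: a round bar 10 mm thick and 110 mm long along the case's y, 45 mm in front of the lid's front edge on two end arms (285 mm before the hinge axis, 6 mm above the lid's underside). Free space all round it; it can turn between two fingers.
- roller_a: black rubber roller, 26 mm thick and 40 mm long along the case's y, on top of the lid of case a near the front edge: the place to press. It spins freely on its axle, so it takes no sideways push. Origin on its axle at its middle, 210 mm before the hinge axis and 28 mm above the lid's underside; its top is 13 mm above that at any lid angle. It moves with the lid; its own turning means nothing.
- case_b: paint case b: grey box 240 (x) x 200 (y) x 85 mm with a yellow lid, fixed to its mat (the mat's top is 3 mm above the table). Cases a and b look the same and either may stand on either mat; one has a sound hinge and one a slack hinge. Origin at the centre of the box's underside; +x points from the lid's bar handle (front) to its hinge (back).
- lid_b (a joint): lid angle of case b, rad: 0 shut, grows as the front is lifted. Lid 240 x 200 x 12 mm, 0.3 to 0.5 kg. Either hinge holds the lid where it is let go. Sound hinge: 10 N at the bar to lift; half open it yields only above 13 N straight down on the roller. Slack hinge: 4 N to lift; half open it yields at 2 to 4 N and sinks as long as it is pushed, until it meets the rigid box. (Approximate forces.)
- lid_b_hinge (a point): middle of the hinge axis of case b, at the back top edge of the box; the axis lies along the case's y. The frame turns with the lid: at angle t a point of the lid that lies r before the axis and h above the lid's underside is r cos t - h sin t before the axis and r sin t + h cos t above it.
- lid_b_bar (a point): middle of the steel bar handle of case b: a round bar 10 mm thick and 110 mm long along the case's y, 45 mm in front of the lid's front edge on two end arms (285 mm before the hinge axis, 6 mm above the lid's underside). Free space all round it; it can turn between two fingers.
- roller_b: black rubber roller, 26 mm thick and 40 mm long along the case's y, on top of the lid of case b near the front edge: the place to press. It spins freely on its axle, so it takes no sideways push. Origin on its axle at its middle, 210 mm before the hinge axis and 28 mm above the lid's underside; its top is 13 mm above that at any lid angle. It moves with the lid; its own turning means nothing.
- verdict: fixed aluminium block 190 (x) x 50 (y) x 20 mm, standing between the two cases; the near end field (its -x end, towards the robot) is red and the far end field (+x) is green. Origin at the centre of its underside.
- marker (a joint): position of the black marker along the block, m: 0 against the stop at the red near end, 0.12 against the stop at the green far end. It slides with about 2 N of friction and stays where it is left.
- marker_mid (a point): centre of the black marker, a block 20 (along the slide) x 32 x 32 mm standing on the aluminium block, its centre 37 mm above the table.
- white_bottle: white plastic squeeze bottle, 76 mm diameter, 190 mm tall; bystander, leave where it is. Origin at its underside or base.
- amber_jar: amber glass jar with black cap, 60 mm diameter, 70 mm tall; bystander, leave where it is. Origin at its underside or base.
- tape_roll: flat roll of blue tape, 90 mm diameter, 24 mm high; bystander, leave where it is. Origin at its underside or base.
- brush_mug: white mug, 80 mm diameter, 95 mm tall; bystander, leave where it is. Origin at its underside or base.
- screwdriver: screwdriver lying flat; bystander, leave where it is. Origin at its underside or base.
- wood_block: wooden block 90 x 60 x 35 mm; bystander, leave where it is. Origin at its underside or base.
- paint_can: red paint can, 70 mm diameter, 90 mm tall; bystander, leave where it is. Origin at its underside or base.
Not all that is in view belongs to the job. What is meant by the verdict is not purple, and is the larger of those in its own colour.

How it is judged (in metres and radians):
On the way, in this order (a step that is already met when the one before it is completed fails the run):
1. the tested lid is about half open (36 to 57 degrees) and stays there untouched for half a second, the marker still between its ends (value of joint marker between 0.025 and 0.095 m and (((horizontal distance between case_a and mat_test below 0.1 m and value of joint lid_a between 0.62 and 1 rad) and contact force between the fingers and case_a below 0.1 N and velocity of joint lid_a between -0.05 and 0.05 rad/s) or ((horizontal distance between case_b and mat_test below 0.1 m and value of joint lid_b between 0.62 and 1 rad) and contact force between the fingers and case_b below 0.1 N and velocity of joint lid_b between -0.05 and 0.05 rad/s))), for 0.5 s.
2. pressed on its roller, the lid stood up to over 4.5 N while half open, or gave way and is shut (under 2 degrees); the marker still between its ends (value of joint marker between 0.025 and 0.095 m and (((horizontal distance between case_a and mat_test below 0.1 m and value of joint lid_a between 0.62 and 1 rad) and contact force between the fingers and roller_a above 4.5 N) or (horizontal distance between case_b and mat_test below 0.1 m and value of joint lid_b below 0.03 rad))), for 0.2 s.
At the end, for the whole second after the job is handed in: Sound hinge (lid stood up to the press): lid still about half open (36 to 57 degrees) and marker within 12 mm of the green stop. Slack hinge (lid gave way): lid shut (under 0.03 rad, 2 degrees) and marker within 12 mm of the red stop. The case is not being touched ((((horizontal distance between case_a and mat_test below 0.1 m and value of joint lid_a between 0.62 and 1 rad) and contact force between the fingers and case_a below 0.1 N and value of joint marker above 0.108 m) or (horizontal distance between case_b and mat_test below 0.1 m and value of joint lid_b below 0.03 rad and contact force between the fingers and case_b below 0.1 N and value of joint marker below 0.012 m))).
It fails at once if a rubber roller is pressed with more than 12 N (contact force between anything else and roller_a above 12 N or contact force between anything else and roller_b above 12 N).
It fails at once if the lid of the waiting case is lifted ((not (horizontal distance between case_a and mat_test below 0.1 m) and value of joint lid_a above 0.1 rad) or (not (horizontal distance between case_b and mat_test below 0.1 m) and value of joint lid_b above 0.1 rad)).
It fails at once if a bystander is moved by more than 40 mm (distance of any of white_bottle, amber_jar, tape_roll, brush_mug, screwdriver, wood_block, paint_can from where it was at the start of the episode above 0.04 m).
It also fails if it takes over 72 s, if anything falls off the work surface, if the arm or the gripper's body presses on something with over 40 N, if the wrist force passes 120 N, or if a joint passes its speed limit or range.

## Working session

There is one attempt and no reset: what is moved stays moved. The work goes in short steps, Python scripts to look and compute and a shell command to move; the robot and the scene stay as the last step left them, time stands still between calls to the robot, and variables do not carry over. Pictures are saved under pics/ and viewed, on a budget of 10 in all, crops included, one or two more only if the job needs it, and the job is handed in when it is done.

```bash
mkdir -p pics; ls; cat > h.py <<'E'
import numpy as np, cv2
from plant import r
def save(c,n): cv2.imwrite(f'pics/{n}.png',cv2.cvtColor(c['frame'],cv2.COLOR_RGB2BGR))
def ray(c,u,v,fish=False):
    K=np.array(c['intrinsics']);P=np.array(c['pose'])
    x=(u-K[0,2])/K[0,0];y=(v-K[1,2])/K[1,1]
    if fish:
        t=np.hypot(x,y);s=np.sin(t)/t if t>1e-9 else 1;d=np.array([x*s,y*s,np.cos(t)])
    else: d=np.array([x,y,1.])
    return P[:3,3],P[:3,:3]@d
def onz(c,u,v,z,fish=False):
    o,d=ray(c,u,v,fish);return o+d*(z-o[2])/d[2]
E
python3 - <<'E'
from h import *
for n in('top','side'):
    c=r.capture(n);save(c,n+'0');np.savez(n+'0.npz',**c);print(n,np.round(c['intrinsics'],1).tolist(),np.round(c['pose'],3).tolist())
s=r.get_state()
for k in s: print(k,np.round(s[k],3))
E
```

```text
pics
top [[530.8, 0.0, 276.9], [0.0, 530.8, 211.3], [0.0, 0.0, 1.0]] [[-0.012, -0.992, 0.122, 0.307], [-1.0, 0.013, 0.002, -0.01], [-0.003, -0.122, -0.993, 1.777], [0.0, 0.0, 0.0, 1.0]]
side [[400.0, 0.0, 277.5], [0.0, 400.0, 212.9], [0.0, 0.0, 1.0]] [[0.807, -0.44, 0.395, 0.067], [-0.59, -0.62, 0.517, -0.574], [0.017, -0.65, -0.76, 0.963], [0.0, 0.0, 0.0, 1.0]]
time_s 0.1
joints [ 8.4117e+01  2.0588e+01  6.4000e-01 -1.7000e-02 -7.0135e+01 -1.6507e+01]
qd [ 0.052 -0.025  0.13   0.174  0.056  0.046]
joint_torque [-2.0000e-03 -5.8417e+01  2.9375e+01  7.0160e+00  1.0000e-02 -0.0000e+00]
tcp_pos [0.257 0.624 0.243]
eef_rot [  96.008   89.915 -106.388]
contact_force [ 0.063 -0.782  0.884]
moment [-0.062  0.005 -0.019]
gripper_width 0.088
```

View pics/top0.png

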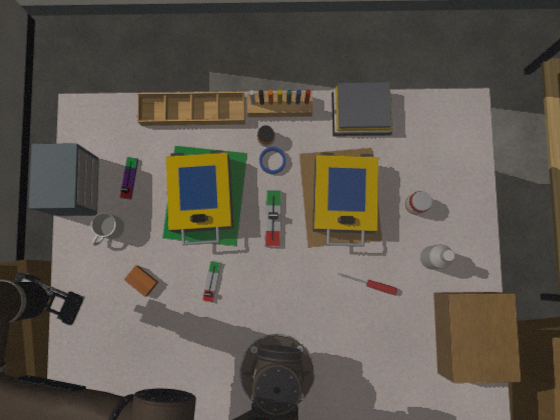

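View pics/side0.png

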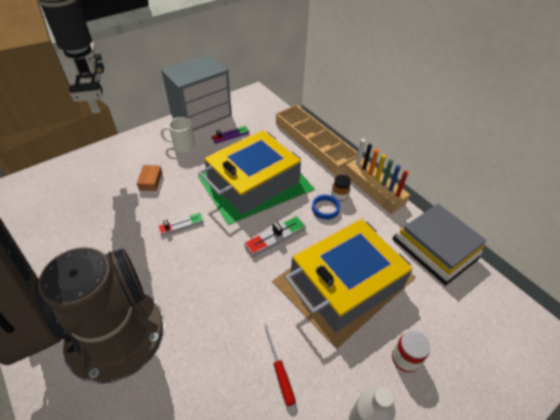

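The test case is the left one (lid about px 200,190, bar at 200,240 towards the robot). The verdict is the larger red/green slider at 273,218, with its marker at 273,215. The small red/green slider at 212,281 and the purple one are decoys.

```bash
python3 - <<'E'
from h import *
c=dict(np.load('top0.npz'));hsv=cv2.cvtColor(c['frame'],cv2.COLOR_RGB2HSV)
y=cv2.inRange(hsv,(20,150,100),(35,255,255));y[:,260:]=0;y[:140]=0
n=cv2.findContours(y,0,2)[0];k=max(n,key=cv2.contourArea)
w=np.array([onz(c,u,v,.100)[:2] for u,v in k[:,0]],np.float32)
R=cv2.minAreaRect(w);b=cv2.boxPoints(R);print(R,b)
# +x direction edge: long side nearest world x
e=[b[1]-b[0],b[2]-b[1]];e=max(e,key=np.linalg.norm);e=e/np.linalg.norm(e);e*=np.sign(e[0])
yaw=np.degrees(np.arctan2(e[1],e[0]));ce=np.array(R[0])
h=ce+e*.12;print('yaw',yaw,'hinge',h,'bar',h-e*.285,'roller',h-e*.21)
d=cv2.inRange(hsv,(0,0,0),(180,255,50))
m=np.zeros_like(d);m[190:240,180:222]=d[190:240,180:222];u,v=[np.mean(q) for q in np.nonzero(m)[::-1]];print('roller px',u,v,onz(c,u,v,.12))
for nm,lo,hi in(('red',(0,120,60),(8,255,255)),('green',(45,100,50),(85,255,255))):
    q=cv2.inRange(hsv,lo,hi);q[:,:262]=0;q[:,284:]=0;q[:185]=0;q[255:]=0
    vv,uu=np.nonzero(q);print(nm,len(uu),onz(c,uu.mean(),vv.mean(),.02),onz(c,uu.mean(),vv.min(),.02),onz(c,uu.mean(),vv.max(),.02))
m[:]=0;m[200:232,264:282]=d[200:232,264:282];vv,uu=np.nonzero(m);print('marker',onz(c,uu.mean(),vv.mean(),.053),vv.min(),vv.max(),len(vv))
for nm,u,v,z in(('mug',104,227,.095),('wood',141,280,.035),('tape',272,160,.02),('jar',266,134,.07),('cab corner',98,213,.2),('bar',200,242,.094)):print(nm,onz(c,u,v,z))
E
```

```text
((0.583001971244812, 0.245870441198349), (0.23895680904388428, 0.19939406216144562), 2.8628969192504883) [[0.4586932  0.33947554]
 [0.4686522  0.14033034]
 [0.70731074 0.15226534]
 [0.69735175 0.35141054]]
yaw 2.8629 hinge [0.7028522  0.25186399] bar [0.4182079  0.23762931] roller [0.49311431 0.24137528]
roller px 198.9433962264151 222.48427672955975 [0.47832402 0.23860802 0.12      ]
red 184 [0.4334674  0.01096626 0.02      ] [0.4571721  0.01069856 0.02      ] [0.4107035  0.01122334 0.02      ]
green 157 [0.57013549 0.00553395 0.02      ] [0.59155916 0.00528627 0.02      ] [0.54759347 0.00579455 0.02      ]
marker [0.50333113 0.00686039 0.053     ] 204 219 21
mug [0.47031888 0.54478753 0.095     ]
wood [0.30121246 0.43914334 0.035     ]
tape [0.69753517 0.00803912 0.02      ]
jar [0.77414913 0.02634922 0.07      ]
cab corner [0.50245241 0.5293374  0.2       ]
bar [0.41872012 0.23880194 0.094     ]
```

```bash
cat >> h.py <<'E'
from scipy.spatial.transform import Rotation as Ro
def plan(target,jaw=None):
    s=r.get_state();R=Ro.from_euler('xyz',s['eef_rot'],degrees=True).as_matrix();p=np.array(s['tcp_pos'])
    print('tcp',np.round(p,4),'jaw yaw',np.round(np.degrees(np.arctan2(R[1,1],R[0,1])),2),'F',np.round(s['contact_force'],2),'w',round(s['gripper_width'],4),'t',s['time_s'],'j6',round(s['joints'][5],1))
    print('dp',np.round(R.T@(np.array(target)-p)*1000,1))
    if jaw is not None:
        # twist about tool x (which points down => world yaw decreases)
        a=np.degrees(np.arctan2(R[1,1],R[0,1]));sg=np.sign(R[2,0]);t=(sg*(jaw-a)+90)%180-90;print('twist',round(t,2))
    return R
E
python3 -c "
from h import *
R=plan([.418,.238,.2],2.86);print(R.round(3))"
```

```text
tcp [0.257  0.6237 0.2427] jaw yaw -112.4 F [ 0.06 -0.78  0.88] w 0.0876 t 0.1 j6 -16.5
dp [  43.2  295.2 -295.8]
twist 64.74
[[-0.    -0.381 -0.925]
 [-0.001 -0.925  0.381]
 [-1.     0.001 -0.   ]]
```

```bash
python3 -m jog '{"fingers":[1,1,0.6,0.6,0.6],"dp":[[0,20,-20],[0,50,-50],[0,85,-85],[0,120,-120],[0,150,-150]],"twist":[0,0,0,0,0]}' 30
python3 -m jog '{"fingers":[0.6,0.6,0.6,0.6,0.6],"dp":[[0,35,-35],[0,70,-70],[0,105,-105],[0,130,-130],[0,145,-146]],"twist":[8,16,24,32,40]}'
python3 -m jog '{"fingers":[0.6,0.6,0.6,0.6,0.6],"dp":[[0,0,0],[0,0,0],[0,0,0],[0,0,0],[0,0,0]],"twist":[8,16,24,24.7,24.7]}'
python3 - <<'E'
from h import *
plan([.418,.238,.2],2.86)
c=r.capture('wrist');save(c,'w1');np.savez('w1.npz',**c);print(np.round(c['intrinsics'],1).tolist(),np.round(c['pose'],3).tolist())
E
```

```text
time_s: 0.6
tcp_pos: [0.3388, 0.4254, 0.2426]
eef_rot: [91.7, 89.9, -110.7]
contact_force: [1.2, -0.0, -0.1]
gripper_width: 0.0691
time_s: 1.1
tcp_pos: [0.4188, 0.2331, 0.243]
eef_rot: [127.8, 89.9, -115.0]
contact_force: [-0.0, 0.5, -1.0]
gripper_width: 0.0527
time_s: 1.6
tcp_pos: [0.4187, 0.233, 0.2428]
eef_rot: [148.6, 89.8, -118.7]
contact_force: [-0.5, 0.0, -0.2]
gripper_width: 0.0525
tcp [0.4187 0.233  0.2428] jaw yaw -177.33 F [-0.46  0.03 -0.19] w 0.0525 t 1.6 j6 -50.1
dp [42.8  0.4  5.1]
twist -0.19
[[325.2, 0.0, 278.1], [0.0, 325.2, 212.7], [0.0, 0.0, 1.0]] [[-0.999, -0.046, -0.012, 0.422], [-0.047, 0.969, 0.242, 0.168], [0.0, 0.242, -0.97, 0.385], [0.0, 0.0, 0.0, 1.0]]
```

View pics/w1.png

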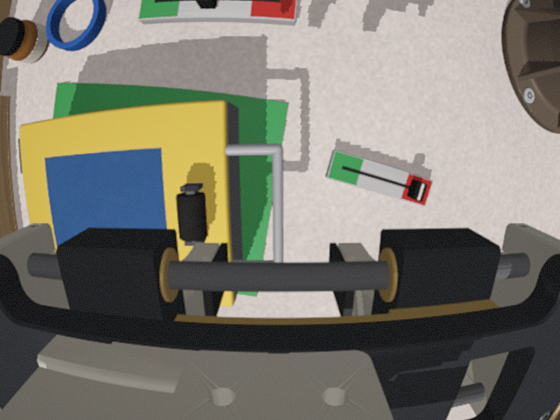

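The wrist view shows the bar as a line at column ~278, from row 150 down past the gripper at row 260. The roller is at (190,215), and the fingers straddle the bar's line.

```bash
python3 - <<'E'
from h import *
c=dict(np.load('w1.npz'))
for u,v,z in((277,155,.094),(278.5,200,.094),(278.5,250,.094),(192,215,.125),(206,3,.053)):print(u,v,onz(c,u,v,z,True).round(4))
E
```

```text
277 155 [0.4221 0.1875 0.094 ]
278.5 200 [0.4189 0.2284 0.094 ]
278.5 250 [0.4165 0.2769 0.094 ]
192 215 [0.4915 0.2381 0.125 ]
206 3 [0.5045 0.0275 0.053 ]
```

```bash
python3 -m jog '{"fingers":[0.35,0.35,0.35,0.35,0.35],"dp":[[10,0,5],[30,0,5],[60,0,5],[85,0,5],[95,0,5]],"twist":[0,0,0,0,0]}' 
python3 -m jog '{"fingers":[0.35,0.35,0.35,0.35,0.35],"dp":[[10,0,0],[22,0,0],[36,0,0],[50,0,0],[50,0,0]],"twist":[0,0,0,0,0]}' 
python3 -c "
from h import *
plan([.418,.238,.097],2.86);c=r.capture('wrist');save(c,'w2')"
```

```text
time_s: 2.15
tcp_pos: [0.4171, 0.237, 0.145]
eef_rot: [138.7, 89.6, -128.5]
contact_force: [0.1, -0.4, -0.2]
gripper_width: 0.0306
time_s: 2.65
tcp_pos: [0.4163, 0.2363, 0.0938]
eef_rot: [137.9, 89.5, -129.3]
contact_force: [-0.5, 0.2, 0.2]
gripper_width: 0.031
tcp [0.4163 0.2363 0.0938] jaw yaw -177.19 F [-0.53  0.19  0.24] w 0.031 t 2.65 j6 -50.3
dp [-3.2 -1.7  1.6]
twist -0.05
```

View pics/w2.png

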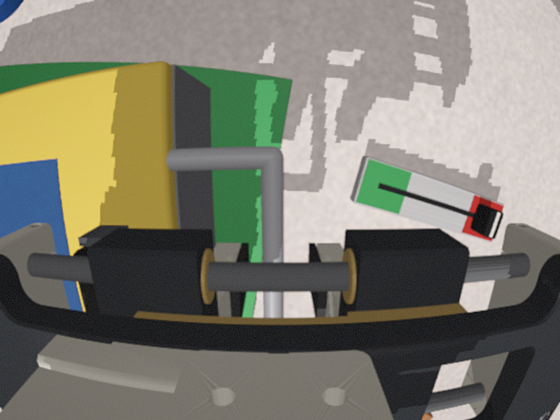

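```bash
python3 -m jog '{"fingers":[0,0,0,0,0],"dp":[[0,0,0],[0,0,0],[0,0,0],[0,0,0],[0,0,0]],"twist":[0,0,0,0,0]}' 25
python3 -m jog '{"fingers":[0,0,0,0,0],"dp":[[-10,-0.4,0],[-20,-1,0],[-30,-2.2,0],[-40,-3.6,0],[-49,-5.4,0]],"twist":[0,0,0,0,0]}' 
python3 -m jog '{"fingers":[0,0,0,0,0],"dp":[[-9.7,-2.1,0],[-19.4,-4.5,0],[-28.9,-7.3,0],[-38.4,-10.4,0],[-47.7,-13.8,0]],"twist":[0,0,0,0,0]}' 
python3 -c "
from h import *
plan([.418,.238,.097],2.86);c=r.capture('side');save(c,'s1')"
```

```text
time_s: 3.2
tcp_pos: [0.4188, 0.2373, 0.0959]
eef_rot: [163.7, 89.7, -103.5]
contact_force: [8.9, -2.6, -1.2]
gripper_width: 0.009
time_s: 3.7
tcp_pos: [0.4243, 0.2377, 0.1458]
eef_rot: [164.5, 89.7, -102.6]
contact_force: [3.9, -0.0, -5.7]
gripper_width: 0.0091
time_s: 4.2
tcp_pos: [0.4381, 0.2384, 0.1941]
eef_rot: [158.4, 89.7, -108.7]
contact_force: [3.0, -1.1, -6.9]
gripper_width: 0.0091
tcp [0.4381 0.2384 0.1941] jaw yaw -177.14 F [ 2.98 -1.06 -6.91] w 0.0091 t 4.2 j6 -48.5
dp [97.1 19.9  1.1]
twist 0.0
```

View pics/s1.png

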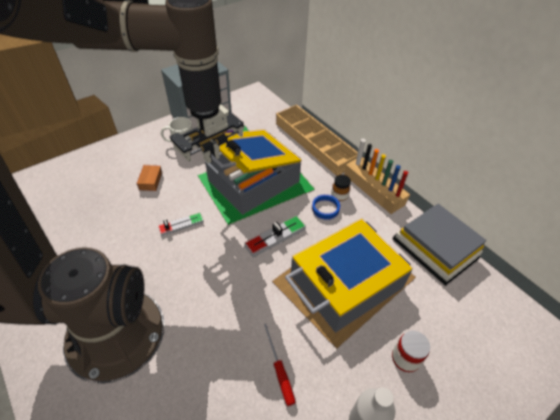

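```bash
python3 -m jog '{"fingers":[0,0,0,0,0],"dp":[[-8.3,-3.7,0],[-17.4,-7.8,0],[-26.3,-12.2,0],[-35.1,-16.9,0],[-43.7,-21.9,0]],"twist":[0,0,0,0,0]}' 
python3 -m jog '{"fingers":[0,0,0,0,0],"dp":[[-8.4,-5.3,0],[-16.6,-10.9,0],[-24.7,-16.7,0],[-32.5,-22.9,0],[-40.1,-29.4,0]],"twist":[0,0,0,0,0]}' 
python3 -m jog '{"fingers":[0,0,0,0,0],"dp":[[-7.4,-6.6,0],[-14.5,-13.6,0],[-21.4,-20.7,0],[-21.4,-20.7,0],[-21.4,-20.7,0]],"twist":[0,0,0,0,0]}' 
python3 -c "
from h import *
plan([.506,.242,.297],2.86)"
```

```text
time_s: 4.75
tcp_pos: [0.4601, 0.2395, 0.2396]
eef_rot: [153.5, 89.7, -113.6]
contact_force: [-5.7, -0.7, -3.4]
gripper_width: 0.009
time_s: 5.25
tcp_pos: [0.4895, 0.2411, 0.2805]
eef_rot: [146.4, 89.6, -120.7]
contact_force: [-7.1, 0.1, -0.1]
gripper_width: 0.0093
time_s: 5.75
tcp_pos: [0.5115, 0.2423, 0.3035]
eef_rot: [170.4, 89.7, -96.7]
contact_force: [-4.3, -2.0, 4.1]
gripper_width: 0.009
tcp [0.5115 0.2423 0.3035] jaw yaw -177.13 F [-4.27 -1.98  4.09] w 0.009 t 5.75 j6 -42.5
dp [6.6 5.5 0. ]
twist 0.01
```

```bash
python3 -m jog '{"fingers":[0.15,0.35,0.35,0.35,0.35],"dp":[[0,0,0],[0,0,0],[0,0,0],[0,0,0],[0,0,0]],"twist":[0,0,0,0,0]}' 
python3 -m jog '{"fingers":[0.35,0.35,0.35,0.35,0.35],"dp":[[-8,0,0],[-20,0,0],[-40,0,0],[-60,0,0],[-60,0,0]],"twist":[0,0,0,0,0]}' 
python3 -m jog '{"fingers":[0.35,0.35,0.2,0,0],"dp":[[0,0,0],[0,0,0],[0,0,0],[0,0,0],[0,0,0]],"twist":[0,0,0,0,0]}' 
python3 -c "
from h import *
plan([.574,.245,.330],2.86)
for n in('side','wrist'):
  c=r.capture(n);save(c,n+'2');np.savez(n+'2.npz',**c)
a=cv2.imread('pics/side2.png')[90:230,150:350];b=cv2.imread('pics/wrist2.png')
a=cv2.resize(a,None,fx=2.1,fy=2.1);o=np.zeros((420,420,3),np.uint8);o[:294,:420]=a;im=np.hstack([b,o]);cv2.imwrite('pics/c2.png',cv2.resize(im,None,fx=.8,fy=.8))"
```

```text
time_s: 6.25
tcp_pos: [0.5117, 0.2423, 0.3036]
eef_rot: [174.0, 89.7, -93.2]
contact_force: [0.2, -0.0, 0.0]
gripper_width: 0.0305
time_s: 6.75
tcp_pos: [0.513, 0.2432, 0.3679]
eef_rot: [-111.9, 89.7, -19.0]
contact_force: [0.1, 0.4, -0.6]
gripper_width: 0.0306
time_s: 7.25
tcp_pos: [0.5128, 0.2431, 0.3675]
eef_rot: [-119.9, 89.7, -27.0]
contact_force: [0.7, -0.0, 0.5]
gripper_width: 0.0121
tcp [0.5128 0.2431 0.3675] jaw yaw -177.11 F [ 0.73 -0.04  0.49] w 0.0121 t 7.25 j6 -42.4
dp [ 37.7 -61.   -1.1]
twist 0.03
```

View pics/c2.png

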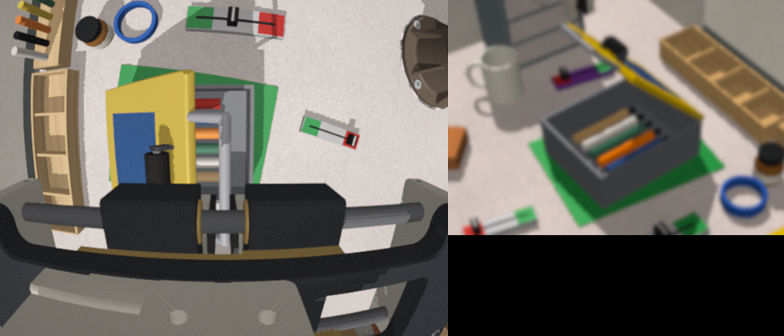

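Released, the lid stays at about 46° with the fingers clear above the bar. In the wrist half of the picture the roller is at (157,167), which is full-frame (196,209).

```bash
python3 -m jog '{"fingers":[0,0,0,0,0],"dp":[[0,-15,-1],[0,-35,-1],[0,-55,-1],[0,-66,-2],[0,-66,-2]],"twist":[0,0,0,0,0]}' 10
python3 -m jog '{"fingers":[0,0,0,0,0],"dp":[[10,0,0],[25,0,0],[38,0,0],[45,0,0],[45,0,0]],"twist":[0,0,0,0,0]}'
python3 -c "
from h import *
c=dict(np.load('wrist2.npz'));print(onz(c,196,209,.265,True))
plan([.579,.2457,.291],2.86)
c=r.capture('wrist');save(c,'w3');np.savez('w3.npz',**c)"
```

```text
time_s: 7.85
tcp_pos: [0.5803, 0.2442, 0.3666]
eef_rot: [-139.1, 89.7, -46.2]
contact_force: [-0.2, -0.4, -0.3]
gripper_width: 0.0005
time_s: 8.35
tcp_pos: [0.5797, 0.2439, 0.3204]
eef_rot: [-163.4, 89.7, -70.6]
contact_force: [-0.1, 0.5, 0.0]
gripper_width: 0.0008
[0.57894068 0.23939244 0.265     ]
tcp [0.5797 0.2439 0.3204] jaw yaw -177.16 F [-0.09  0.48  0.04] w 0.0008 t 8.35 j6 -37.9
dp [29.4  0.7  2. ]
twist -0.02
```

View pics/w3.png

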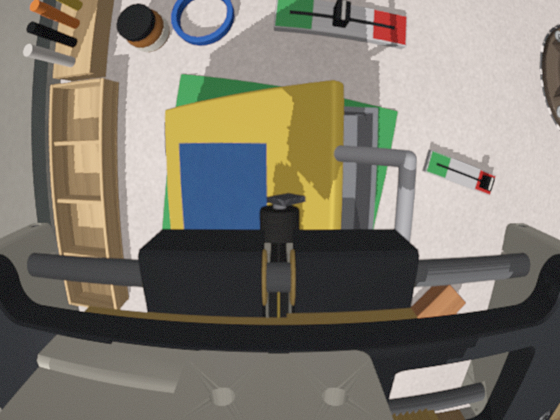

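The roller lies straight under the closed fingers (column 280, seam at 278). Now I'll descend slowly.

```bash
python3 -m jog '{"fingers":[0,0,0,0,0],"dp":[[6,0,0],[12,0,0],[18,0,0],[22,0,0],[22,0,0]],"twist":[0,0,0,0,0]}'
python3 -m jog '{"fingers":[0,0,0,0,0],"dp":[[1,0,0],[2,0,0],[3,0,0],[4,0,0],[4,0,0]],"twist":[0,0,0,0,0]}'
python3 -m jog '{"fingers":[0,0,0,0,0],"dp":[[0.5,0,0],[1,0,0],[1.5,0,0],[2,0,0],[2,0,0]],"twist":[0,0,0,0,0]}'
```

```text
time_s: 8.9
tcp_pos: [0.5799, 0.2438, 0.2985]
eef_rot: [-162.3, 89.7, -69.4]
contact_force: [-0.7, -0.2, -0.1]
gripper_width: 0.0005
time_s: 9.4
tcp_pos: [0.5799, 0.2437, 0.2944]
eef_rot: [-163.1, 89.7, -70.3]
contact_force: [1.0, 0.2, -0.2]
gripper_width: 0.0007
time_s: 9.9
tcp_pos: [0.5799, 0.2437, 0.2923]
eef_rot: [-164.5, 89.7, -71.7]
contact_force: [0.9, 0.3, -0.3]
gripper_width: 0.0009
```

```bash
python3 -m jog '{"fingers":[0,0,0,0,0],"dp":[[0.3,0,0],[0.6,0,0],[0.9,0,0],[1.2,0,0],[1.2,0,0]],"twist":[0,0,0,0,0]}'
```

```text
time_s: 10.4
tcp_pos: [0.5799, 0.2437, 0.2911]
eef_rot: [-165.7, 89.7, -72.9]
contact_force: [-0.1, -0.1, 0.2]
gripper_width: 0.0006
```

```bash
python3 -m jog '{"fingers":[0,0,0,0,0],"dp":[[0.3,0,0],[0.6,0,0],[0.9,0,0],[1,0,0],[1,0,0]],"twist":[0,0,0,0,0]}'
```

```text
time_s: 10.9
tcp_pos: [0.5799, 0.2437, 0.2902]
eef_rot: [-163.0, 89.7, -70.1]
contact_force: [0.3, -0.2, 0.5]
gripper_width: 0.0003
```

```bash
python3 -m jog '{"fingers":[0,0,0,0,0],"dp":[[0.3,0,0],[0.6,0,0],[0.9,0,0],[1,0,0],[1,0,0]],"twist":[0,0,0,0,0]}'
```

```text
time_s: 11.4
tcp_pos: [0.58, 0.2437, 0.2894]
eef_rot: [-159.6, 89.7, -66.7]
contact_force: [-0.2, 0.1, 1.9]
gripper_width: 0.0009
```

```bash
python3 -m jog '{"fingers":[0,0,0,0,0],"dp":[[0.3,0,0],[0.6,0,0],[0.9,0,0],[1,0,0],[1,0,0]],"twist":[0,0,0,0,0]}'
```

```text
time_s: 11.9
tcp_pos: [0.58, 0.2437, 0.2883]
eef_rot: [-161.5, 89.7, -68.6]
contact_force: [0.4, 0.2, 2.6]
gripper_width: 0.0003
```

```bash
python3 -m jog '{"fingers":[0,0,0,0,0],"dp":[[0.3,0,0],[0.6,0,0],[0.8,0,0],[0.8,0,0],[0.8,0,0]],"twist":[0,0,0,0,0]}'
```

```text
time_s: 12.4
tcp_pos: [0.58, 0.2437, 0.2874]
eef_rot: [-162.7, 89.7, -69.8]
contact_force: [0.1, -0.4, 2.8]
gripper_width: 0.0007
```

```bash
python3 -m jog '{"fingers":[0,0,0,0,0],"dp":[[0.3,0,0],[0.6,0,0],[0.8,0,0],[0.8,0,0],[0.8,0,0]],"twist":[0,0,0,0,0]}'
```

```text
time_s: 12.9
tcp_pos: [0.58, 0.2437, 0.2865]
eef_rot: [-163.5, 89.7, -70.7]
contact_force: [-0.3, -1.3, 2.3]
gripper_width: 0.0003
```

```bash
python3 -m jog '{"fingers":[0,0,0,0,0],"dp":[[0.5,0,0],[1,0,0],[1.5,0,0],[2,0,0],[2.5,0,0]],"twist":[0,0,0,0,0]}'
```

```text
time_s: 13.4
tcp_pos: [0.5799, 0.2437, 0.284]
eef_rot: [-164.5, 89.7, -71.6]
contact_force: [0.3, 0.3, 2.6]
gripper_width: 0.0003
```

```bash
python3 -m jog '{"fingers":[0,0,0,0,0],"dp":[[0.6,0.5,0],[1.2,1,0],[1.8,1.5,0],[2.4,2,0],[3,2.5,0]],"twist":[0,0,0,0,0]}'
```

```text
time_s: 13.9
tcp_pos: [0.5774, 0.2436, 0.281]
eef_rot: [-163.3, 89.7, -70.4]
contact_force: [-1.1, -0.1, 2.2]
gripper_width: 0.0001
```

Slack: the lid has sunk about 8 mm at a steady ~2.5 N. I'll follow the roller down its arc.

```bash
python3 -m jog '{"fingers":[0,0,0,0,0],"dp":[[1.3,4,0],[2.6,8,0],[4,11,0],[5.3,14,0],[6.6,17,0]],"twist":[0,0,0,0,0]}'
python3 -m jog '{"fingers":[0,0,0,0,0],"dp":[[2,2.2,0],[4,4.2,0],[6,6.4,0],[8,8.2,0],[10,10,0]],"twist":[0,0,0,0,0]}'
```

```text
time_s: 14.4
tcp_pos: [0.56, 0.2427, 0.2742]
eef_rot: [-163.6, 89.7, -70.8]
contact_force: [0.6, -0.8, 2.0]
gripper_width: 0.0006
time_s: 14.9
tcp_pos: [0.5499, 0.2421, 0.264]
eef_rot: [-164.4, 89.7, -71.5]
contact_force: [-0.1, -0.5, 2.4]
gripper_width: 0.0007
```

```bash
python3 -m jog '{"fingers":[0,0,0,0,0],"dp":[[2.4,2.2,0],[4.8,4.4,0],[7.2,6.6,0],[9.6,8.8,0],[12,11,0]],"twist":[0,0,0,0,0]}'
```

```text
time_s: 15.4
tcp_pos: [0.5388, 0.2415, 0.2518]
eef_rot: [-164.9, 89.7, -72.1]
contact_force: [-0.2, 0.2, 2.3]
gripper_width: 0.0005
```

```bash
python3 -m jog '{"fingers":[0,0,0,0,0],"dp":[[3,2.5,0],[6,5,0],[9,7,0],[12,9,0],[15,11,0]],"twist":[0,0,0,0,0]}'
python3 -m jog '{"fingers":[0,0,0,0,0],"dp":[[3,2,0],[6,4,0],[9,6,0],[12,7.5,0],[15,9,0]],"twist":[0,0,0,0,0]}'
```

```text
time_s: 15.9
tcp_pos: [0.5276, 0.2409, 0.2364]
eef_rot: [-166.1, 89.7, -73.3]
contact_force: [0.6, 0.9, 1.5]
gripper_width: 0.0006
time_s: 16.4
tcp_pos: [0.5185, 0.2404, 0.2212]
eef_rot: [-166.2, 89.7, -73.4]
contact_force: [-0.5, 1.0, 1.7]
gripper_width: 0.0003
```

```bash
python3 -m jog '{"fingers":[0,0,0,0,0],"dp":[[3,1.5,0],[6,3,0],[9,4.5,0],[12,6,0],[15,7.5,0]],"twist":[0,0,0,0,0]}'
python3 -m jog '{"fingers":[0,0,0,0,0],"dp":[[3,1.2,0],[6,2.4,0],[9,3.6,0],[12,4.8,0],[15,6,0]],"twist":[0,0,0,0,0]}'
```

```text
time_s: 16.9
tcp_pos: [0.5109, 0.24, 0.2059]
eef_rot: [-165.3, 89.7, -72.4]
contact_force: [-0.4, -0.1, 1.3]
gripper_width: 0.0002
time_s: 17.4
tcp_pos: [0.5049, 0.2397, 0.1907]
eef_rot: [-165.0, 89.7, -72.2]
contact_force: [0.2, 1.0, 1.6]
gripper_width: 0.0002
```

```bash
python3 -m jog '{"fingers":[0,0,0,0,0],"dp":[[3,1.2,0],[6,2.2,0],[9,3.2,0],[12,4.2,0],[15,5,0]],"twist":[0,0,0,0,0]}'
python3 -m jog '{"fingers":[0,0,0,0,0],"dp":[[3,0.8,0],[6,1.6,0],[9,2.4,0],[12,3.2,0],[15,4,0]],"twist":[0,0,0,0,0]}'
python3 -m jog '{"fingers":[0,0,0,0,0],"dp":[[2,0.4,0],[4,0.8,0],[6,1.2,0],[8,1.6,0],[8,2,0]],"twist":[0,0,0,0,0]}'
```

```text
time_s: 17.9
tcp_pos: [0.4998, 0.2393, 0.1754]
eef_rot: [-164.8, 89.7, -71.9]
contact_force: [-1.6, 1.0, 1.5]
gripper_width: 0.0001
time_s: 18.4
tcp_pos: [0.4958, 0.2391, 0.1602]
eef_rot: [-164.3, 89.7, -71.5]
contact_force: [-0.1, 0.8, 1.2]
gripper_width: 0.0005
time_s: 18.9
tcp_pos: [0.4936, 0.2388, 0.1518]
eef_rot: [-171.7, 89.7, -78.9]
contact_force: [0.3, 0.4, 0.6]
gripper_width: 0.0006
```

```bash
python3 -m jog '{"fingers":[0,0,0,0,0],"dp":[[0.6,0,0],[1.2,0,0],[1.8,0,0],[2.4,0,0],[2.4,0,0]],"twist":[0,0,0,0,0]}'
```

```text
time_s: 19.4
tcp_pos: [0.4936, 0.2387, 0.1493]
eef_rot: [-173.0, 89.7, -80.2]
contact_force: [0.5, 0.1, -0.4]
gripper_width: 0.0005
```

```bash
python3 -m jog '{"fingers":[0,0,0,0,0],"dp":[[0.4,0,0],[0.8,0,0],[1.2,0,0],[1.6,0,0],[1.6,0,0]],"twist":[0,0,0,0,0]}'
```

```text
time_s: 19.9
tcp_pos: [0.4936, 0.2387, 0.1477]
eef_rot: [-172.8, 89.7, -80.0]
contact_force: [-0.3, 0.2, -1.1]
gripper_width: 0.0006
```

```bash
python3 -m jog '{"fingers":[0,0,0,0,0],"dp":[[0.3,0,0],[0.6,0,0],[0.9,0,0],[1.0,0,0],[1.0,0,0]],"twist":[0,0,0,0,0]}'
```

```text
time_s: 20.4
tcp_pos: [0.4937, 0.2387, 0.1468]
eef_rot: [-170.1, 89.7, -77.3]
contact_force: [-0.3, -0.1, 2.3]
gripper_width: 0.0005
```

```bash
python3 -m jog '{"fingers":[0,0,0,0,0],"dp":[[0.2,0,0],[0.4,0,0],[0.5,0,0],[0.5,0,0],[0.5,0,0]],"twist":[0,0,0,0,0]}'; python3 -c "
from h import *
for i in range(4): r.capture('side');print(np.round(r.get_state()['contact_force'],1),r.get_state()['tcp_pos'][2])"
```

```text
time_s: 20.9
tcp_pos: [0.494, 0.2388, 0.1467]
eef_rot: [-162.7, 89.7, -69.9]
contact_force: [-0.1, -0.6, 4.3]
gripper_width: 0.0005
[ 0.3 -1.2  5.6] 0.14668447626451533
[-0.5 -0.7  5.6] 0.14667664315834741
[ 0.7 -0.3  5.1] 0.14668757236975447
[-0.  -0.2  4.6] 0.14666916049520903
```

The lid is down on the rigid box: the TCP stalls at z = 0.1467 while the force rises to ~5 N. Next I retreat and go to the marker.

```bash
python3 -m jog '{"fingers":[0,0,0,0,0],"dp":[[-5,0,0],[-20,0,0],[-45,0,0],[-70,0,0],[-80,0,0]],"twist":[0,0,0,0,0]}'
python3 -c "
from h import *
plan([.55,.006,.227],-2.3)"
```

```text
time_s: 21.6
tcp_pos: [0.4945, 0.2397, 0.229]
eef_rot: [-128.2, 89.7, -35.4]
contact_force: [0.3, 0.7, -0.4]
gripper_width: 0.0005
tcp [0.4945 0.2397 0.229 ] jaw yaw -177.14 F [ 0.26  0.74 -0.41] w 0.0005 t 21.6 j6 -43.8
dp [   2.9  -43.8 -236.2]
twist 5.16
```

```bash
python3 -m jog '{"fingers":[0,0,0,0,0],"dp":[[0,-4,-20],[0,-10,-55],[0,-16,-90],[0,-24,-130],[0,-32,-170]],"twist":[0,0,0,0,0]}'
python3 -m jog '{"fingers":[0,0,0,0,0],"dp":[[0,-4,-30],[0,-8,-55],[0,-12,-66],[0,-12,-66],[0,-12,-66]],"twist":[1,3,5,5.2,5.2]}'
python3 -c "
from h import *
plan([.55,.006,.227],-2.3)
c=r.capture('wrist');save(c,'w4');np.savez('w4.npz',**c);c=r.capture('side');save(c,'s4')
a=cv2.imread('pics/side2.png');b=cv2.imread('pics/w4.png');s=cv2.imread('pics/s4.png')[110:300,150:350]
o=np.zeros((420,240,3),np.uint8);o[:228]=cv2.resize(s,(240,228));cv2.imwrite('pics/c4.png',np.hstack([b,o]))"
```

```text
time_s: 22.1
tcp_pos: [0.5346, 0.0702, 0.2291]
eef_rot: [-135.0, 89.8, -42.1]
contact_force: [1.5, -0.2, -0.5]
gripper_width: 0.0005
time_s: 22.6
tcp_pos: [0.5497, 0.0051, 0.2289]
eef_rot: [-135.6, 89.8, -47.9]
contact_force: [-0.6, 0.7, 0.5]
gripper_width: 0.0001
tcp [0.5497 0.0051 0.2289] jaw yaw 177.68 F [-0.55  0.7   0.45] w 0.0001 t 22.6 j6 -23.5
dp [ 1.9 -0.2  0.9]
twist -0.02
```

View pics/c4.png

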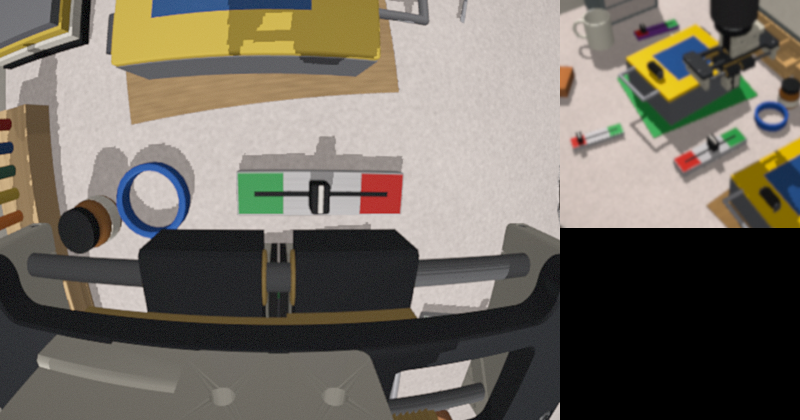

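The side crop shows the tested lid shut. The wrist view has the marker at columns 309–331, around row 197, with the green end at column 240 and the red end at column 402.

```bash
python3 -c "
from h import *
c=dict(np.load('w4.npz'))
for u,v,z in((309,185,.053),(330,185,.053),(320,210,.053),(320,182,.053),(238,172,.02),(239,213,.02),(403,175,.02),(402,213,.02)):print(u,v,onz(c,u,v,z,True).round(4))"
```

```text
309 185 [ 0.5196 -0.0079  0.053 ]
330 185 [ 0.4986 -0.0072  0.053 ]
320 210 [0.5089 0.018  0.053 ]
320 182 [ 0.5086 -0.0106  0.053 ]
238 172 [ 0.5936 -0.02    0.02  ]
239 213 [0.5955 0.026  0.02  ]
403 175 [ 0.4079 -0.0113  0.02  ]
402 213 [0.4073 0.0333 0.02  ]
```

```bash
python3 -m jog '{"fingers":[0,0,0,0,0],"dp":[[10,-6,0],[35,-6,0],[65,-6,0],[95,-6,0],[120,-6,0]],"twist":[0,0,0,0,0]}'
python3 -m jog '{"fingers":[0,0,0,0,0],"dp":[[15,0,0],[30,0,0],[45,0,0],[56,0,0],[60,0,0]],"twist":[0,0,0,0,0]}'
python3 -c "
from h import *
plan([.453,.009,.047],-2.3)"
```

```text
time_s: 23.2
tcp_pos: [0.5556, 0.0057, 0.1069]
eef_rot: [-146.6, 89.8, -58.7]
contact_force: [-0.4, 0.7, 0.5]
gripper_width: 0.0002
time_s: 23.7
tcp_pos: [0.555, 0.0058, 0.0453]
eef_rot: [174.7, 89.8, -97.4]
contact_force: [-0.3, 0.3, 0.1]
gripper_width: 0.0003
tcp [0.555  0.0058 0.0453] jaw yaw 177.87 F [-0.27  0.26  0.11] w 0.0003 t 23.7 j6 -23.3
dp [ -1.6 102.   -0.6]
twist 0.17
```

```bash
python3 -m jog '{"fingers":[0,0,0,0,0],"dp":[[0,5,0],[0,12,0],[0,20,0],[0,28,0],[0,35,0]],"twist":[0,0,0,0,0]}'
python3 -m jog '{"fingers":[0,0,0,0,0],"dp":[[0,7,0],[0,14,0],[0,20,0],[0,25,0],[0,30,0]],"twist":[0,0,0,0,0]}'
python3 -m jog '{"fingers":[0,0,0,0,0],"dp":[[0,2,0],[0,4,0],[0,6,0],[0,8,0],[0,8,0]],"twist":[0,0,0,0,0]}'
```

```text
time_s: 24.2
tcp_pos: [0.5199, 0.0073, 0.0461]
eef_rot: [-150.1, 89.8, -62.2]
contact_force: [2.2, -0.4, 0.1]
gripper_width: 0.0004
time_s: 24.7
tcp_pos: [0.4899, 0.0086, 0.0463]
eef_rot: [-138.4, 89.8, -50.5]
contact_force: [2.2, 0.1, 2.8]
gripper_width: 0.0009
time_s: 25.2
tcp_pos: [0.4817, 0.0089, 0.0462]
eef_rot: [-141.2, 89.8, -53.3]
contact_force: [1.6, 0.4, 0.2]
gripper_width: 0.0007
```

Pushing at ~2 N as expected. I'll continue in small steps to the stop.

```bash
python3 -m jog '{"fingers":[0,0,0,0,0],"dp":[[0,1,0],[0,2,0],[0,3,0],[0,4,0],[0,5,0]],"twist":[0,0,0,0,0]}'
```

```text
time_s: 25.7
tcp_pos: [0.4766, 0.0091, 0.0462]
eef_rot: [-140.6, 89.8, -52.7]
contact_force: [1.6, -0.1, 1.9]
gripper_width: 0.0003
```

```bash
python3 -m jog '{"fingers":[0,0,0,0,0],"dp":[[0,1,0],[0,2,0],[0,3,0],[0,4,0],[0,4,0]],"twist":[0,0,0,0,0]}'
```

```text
time_s: 26.2
tcp_pos: [0.4724, 0.0092, 0.0462]
eef_rot: [-143.5, 89.8, -55.6]
contact_force: [0.9, 0.9, 0.5]
gripper_width: 0.0005
```

```bash
python3 -m jog '{"fingers":[0,0,0,0,0],"dp":[[0,1,0],[0,2,0],[0,3,0],[0,3,0],[0,3,0]],"twist":[0,0,0,0,0]}'
```

```text
time_s: 26.7
tcp_pos: [0.4693, 0.0093, 0.0462]
eef_rot: [-147.4, 89.8, -59.5]
contact_force: [1.3, 0.8, 1.4]
gripper_width: 0.0004
```

```bash
python3 -m jog '{"fingers":[0,0,0,0,0],"dp":[[0,1,0],[0,2,0],[0,3,0],[0,3,0],[0,3,0]],"twist":[0,0,0,0,0]}'
```

```text
time_s: 27.2
tcp_pos: [0.4685, 0.0097, 0.0466]
eef_rot: [-109.1, 89.7, -21.1]
contact_force: [10.6, -2.9, -4.8]
gripper_width: 0.0005
```

```bash
python3 -m jog '{"fingers":[0,0,0,0,0],"dp":[[0,1,0],[0,2,0],[0,2,0],[0,2,0],[0,2,0]],"twist":[0,0,0,0,0]}'
```

```text
time_s: 27.7
tcp_pos: [0.4684, 0.01, 0.0469]
eef_rot: [-98.6, 89.5, -10.7]
contact_force: [10.3, -3.5, -5.2]
gripper_width: -0.0001
```

Hit the stop (stalled at x = 0.4685 with ~10 N). I'll back off, go up and check.

```bash
python3 -m jog '{"fingers":[0,0,0,0,0],"dp":[[0,-4,0],[0,-10,0],[-20,-12,0],[-50,-12,0],[-80,-12,0]],"twist":[0,0,0,0,0]}'
python3 -m jog '{"fingers":[0,0,0,0,0],"dp":[[-30,-10,0],[-65,-30,0],[-100,-50,0],[-120,-60,0],[-120,-60,0]],"twist":[0,0,0,0,0]}'
python3 -c "
from h import *
plan([.55,.01,.24])
c=r.capture('wrist');save(c,'w5');np.savez('w5.npz',**c);c=r.capture('side');save(c,'s5')
b=cv2.imread('pics/w5.png')[:,:400];s=cv2.imread('pics/s5.png')[90:290,150:350]
o=np.zeros((420,400,3),np.uint8);o[:400]=cv2.resize(s,(400,400));cv2.imwrite('pics/c5.png',np.hstack([b,o]))"
```

```text
time_s: 28.2
tcp_pos: [0.4788, 0.0093, 0.1272]
eef_rot: [-114.3, 89.6, -26.4]
contact_force: [0.7, 1.4, 0.2]
gripper_width: 0.0004
time_s: 28.7
tcp_pos: [0.5402, 0.0076, 0.2501]
eef_rot: [-99.6, 89.5, -11.7]
contact_force: [-0.0, -0.2, -0.8]
gripper_width: 0.0006
tcp [0.5402 0.0076 0.2501] jaw yaw 177.96 F [-0.04 -0.18 -0.82] w 0.0006 t 28.7 j6 -24.0
dp [10.2 -9.6  2.7]
```

View pics/c5.png

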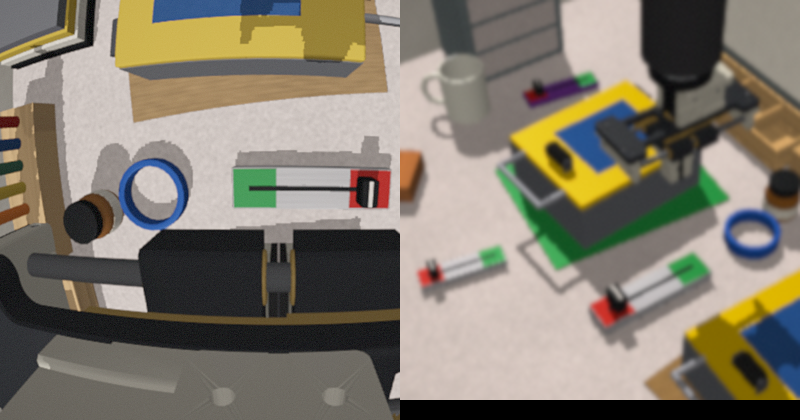

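The marker stands on the red field at the slot's end (368,192 in the wrist half). The lid is shut and nothing is touched.

```bash
python3 -c "
from plant import r
print(r.close_job())"
```

```text
the job is handed in; nothing more can be done
None
```

The tested case on the green mat has a slack hinge, so I pressed its lid fully shut and slid the marker to the red stop. The job was handed in at about 29 s, and no verdict is reported back.

- **Lift and release:** I lifted the lid by its bar to about 46° and let go. It stayed there untouched for well over a second.
- **Press:** The lid gave way at about 2.5 N and kept sinking along its arc, so the press never built up to 6 N on the open lid. With the lid down on the rigid box, the tool stalled at the shut height and the force rose to about 5 N. The highest roller force I read was about 5.6 N, well under the 12 N limit.
- **Marker:** It slid at about 2 N and stalled against the red stop at about 10 N.

**Last checks:** The final pictures showed the lid shut, the marker at the red end of its slot and the gripper clear of the case. The waiting case and the bystanders in view looked unmoved; the last pictures did not cover the bottle, the paint can or the screwdriver, but the arm never went near them. For a few readings just before the lid closed, the force fell to around zero (−0.4 and −1.1 N), which I took as sensor noise or drift.

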